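# Hang the parts basket on the drain stand

## Robot

A 6-joint arm with a two-finger parallel gripper is mounted at the origin on a cart in front of the work surface, level with it; the furniture and walls round the work are solid. World frame = base frame: x ahead of the robot, y to its left, z up, the work surface at z = 0. Lengths are in m, angles in degrees, forces in N, time in s.
With the tool pointing down it reaches from about 0.35 to 0.8 m from the base axis. Payload 7.3 kg.
Tool frame: the origin (TCP) lies on the mounting face of the last link; the fingertips stand 173 mm ahead of it and the grasp point (between the pads) lies 155 mm ahead of it; z points along the fingers, y is the line along which they close (so a half turn about z gives the same grasp; the last joint's range is limited). The gripper opens to 85 mm and grips with 20 to 120 N. Pads are 22 mm wide; open, the fingers measure 114 mm over their backs; the gripper's body (76 mm by 85 mm) begins 54 mm behind the grasp point. The pads swing forward as they close: fully open they stand 13 mm farther back than shut.
Start: joints at [67.781, 19.595, 87.324, -0, 73.075, -8.365], TCP at [0.126, 0.51, 0.405] pointing down, gripper open.
Joint ranges: [-145.02, 145.02], [-44.19, 115.74], [2.07, 154.8], [-57.11, 237.11], [16.16, 152.29], [-177.93, 177.93]. Speed limits (degrees/s): [147.25, 147.25, 180, 180, 180, 180].

## Interface

Orientations are given as a 3x3 rotation matrix whose columns are the frame's x, y, z axes.
In Python, from station import robot, camera, outline_of gives the robot as it stands.
- The arm moves only by the tool carry_out, never from a script. Its argument "deltas" is a list of rows, each an object with "xyz": the shift along the tool's x, y, z in units of 0.4 m (1.0 is 0.4 m), a list of three; "angular": the turn, a rotation vector about the tool's x, y, z in units of pi rad (1.0 is pi rad), a list of three. A call has 1 to 20 rows; each row shifts and turns the commanded pose from where the row before left it, along the tool's axes as they then stand; what a row does not reach is not made up. A row lasts 1/10 s, in which the tool goes at most 50 mm and 8.59 degrees, less where a joint would pass 70% of its speed; a pose out of reach is approached as far as the arm can. A call with a number of a shift or a turn outside -1 to 1 is refused whole. A call with a gripper value outside its range is refused whole. "grip" is the opening, from -1 (shut) to 1 (fully open), set as the call begins (left out, the last holds). The fingers move at their own pace and stop on an object; the grip force is fixed at half the most. Time passes only in rows, so rows that do not move let the fingers close. It gives the time, the measured TCP pose, the force, the opening and the grip force at its end, in the units of the state.
- robot.get_state(): the state, without advancing time (a new reading comes with each control period).
- camera(name): name is "side" or "top" or "wrist"; returns a dict with "frame" (480x640x3 uint8, blue, green, red), "z_map" (480x640 float32, m along the optical axis (not along the pixel's ray), 0 where there is no reading), "K" (3x3 intrinsics, pixels), "k1" (the pictures are not rectified: a ray, as slopes to the right and down, at radius r is drawn at 1 + k1 r^2 times it, then the intrinsics apply), "pose" (4x4, takes a point from camera to world coordinates); the wrist camera has in their place "mount" (4x4, takes a point from camera to tool coordinates, whose origin is the TCP and whose axes are the flange's). Camera axes: x right, y down, z forward; pixel columns grow to the right and rows downward; lengths in m; the calibration is good to about 2 mm. A picture is of the moment at which its call begins: read the wrist's pose just before it.
- robot.job_done(): hands the job in; it is judged then, once.
Trained networks look in a picture, given as the dict that the camera call returned (one of the last four; its "shot" number tells which), for a name from the list of things; names that differ only in an ending like _2 or _b are one class to them, and where a whole thing is asked for, a point or a joint stands for the part that bears it (a point fixed in the world has none). Each returns a list of dicts, best first, with "conf" (0 to 1); they miss things now and then, are a little off and sometimes report something else, mostly with a low value. They report only what shows in the picture. A call takes as long as a camera call.
- outline_of(picture, label): "pixels" (480x640 bool, what is visible of it) and "box" ([left, top, right, bottom] in pixels, round what is visible of it).
The state is a dict: "clock": time; "joints": joint angles; "joint_vel": joint speeds; "joint_torque": joint torques, N m; "position": TCP position; "tcp_rot": TCP orientation; "contact_force": force on the tool from outside, world axes, zero at the start; "moment": the same for the moment, N m; "gripper_width": opening from 0.0 (shut) to 1.0 (fully open); "gripper_force": force on a finger pad.
Only numpy, scipy, OpenCV 4.12 (cv2) and the standard library are available. Lean on these libraries where they do the work, as an engineer would, in place of code of your own. Each camera call takes 0.05 s, during which the arm holds its last target. There are 200 camera calls.

## Task

Get the basket of cleaned parts onto the drain stand. First swing the stand's hook arm round to its stop so that it points straight out over the tray; then hang the basket on the hook by its bail, with the bush still lying in it, and leave it hanging freely there. Leave the block, the wire spool and the adjustable wrench where they lie.

Things in the scene. Friction and masses are not known exactly. Their poses are not given: they have to be found in the camera images.
- stand: Drain stand bolted to the bench: dark steel base plate 255 x 170 x 4 mm, round post, and in front of it a shallow aluminium tray 170 x 170 mm with its rim 24 mm above the bench. Origin: on the bench under the post's axis. Its -x axis points from the post over the tray's middle, z up. Arm hub on the post's top: 26 mm across, top 217 mm above the bench.
- tray_mid (a point): Centre of the tray's inner floor, 135 mm from the post's axis, 7 mm above the bench; axes as the stand.
- hook_arm (a joint): Angle of the swinging hook arm about the post's vertical axis. 0 = at its stop, along the stand's -x over the tray; up to 1.4 as it swings away clockwise seen from above (towards the stand's +y): the arm's heading is the stand's -x turned by minus this angle about +z. Starts at 0.7 to 1.15; stays where left (friction 0.25 N m, no spring).
- hook_seat (a point): Middle of the hook's seat, on the centre line of its 10 mm round steel rod, 130 mm from the post's axis, 195 mm above the bench; turns with the arm, its -x points outward along it, z up. The rod leaves the post at 203 mm height, level to 96 mm from the axis, dips to 195 mm for a level seat from 112 to 148 mm, then turns up to the tip.
- hook_tip (a point): Centre of the rounded upper end of the hook's upturned tip, 164 mm from the post's axis, 227 mm above the bench (rod radius 5 mm more); axes as the hook seat. As the basket's body hangs below the rod, the bail has to come in over this tip from outside, towards the post, before it is lowered onto the seat.
- basket: Loose open basket of perforated sheet metal, 120 (x) x 140 (y) x 50 mm high, walls and floor 3 mm, 0.25 to 0.4 kg, with a rigid upright bail of 8 mm round bar in its middle plane x = 0, spanning y (legs at y = -74.5 and +74.5 mm). Origin: centre of the underside, z up.
- bail_peak (a point): Centre line of the bail at the peak of its central upward kink, 139 mm above the basket's underside; axes as the basket. The kink (|y| under 16 mm) takes the hook's rod: hung, this point is about 10 mm above the hook seat.
- bail_grip (a point): Centre line of the bail at the middle of its level +y shoulder: y = +37 mm, 130 mm above the underside; axes as the basket. The shoulder is level from y = 16 to 58 mm and mirrored at -y; it can be pinched from above beside the hook, fingers closing along the basket's x.
- bush: Small flanged brass bush, 30 mm across and 26 mm high, about 80 g, loose in the basket on its floor. Origin: centre of its underside.
- block: Bystander: loose drilled aluminium block 40 x 60 x 28 mm. Origin: centre of its underside.
- spool: Bystander: loose spool of solder wire, 54 mm across, 43 mm high, standing. Origin: centre of its underside.
- wrench: Bystander: loose adjustable wrench 213 mm long, 50 mm wide, 14 mm high, lying flat. Origin: middle of its underside, long axis y.

How it is judged (in metres and radians):
On the way, in this order (a step that is already met when the one before it is completed fails the run):
1. the hook arm is swung to its stop over the tray while the basket is still off the hook (value of joint hook_arm below 0.12 rad and distance between bail_peak and hook_seat above 0.06 m), for 0.2 s.
2. the basket hangs on the hook by its bail with the bush inside (value of joint hook_arm below 0.12 rad and horizontal distance between bail_peak and hook_seat below 0.03 m and z of bail_peak in the frame of hook_seat between 0.002 and 0.022 m and contact force between basket and hook_arm above 1.5 N and angle between basket's own z axis and vertical below 0.3 rad and x of bush in the frame of basket between -0.06 and 0.06 m and y of bush in the frame of basket between -0.07 and 0.07 m and z of bush in the frame of basket between -0.005 and 0.05 m), for 0.2 s.
At the end, for the whole second after the job is handed in: The hook arm is within 0.12 rad of its stop over the tray; the basket hangs on the hook by the bail (bail peak within 30 mm of the hook seat horizontally and 2 to 22 mm above it, the hook bearing its weight), tilted less than 0.3 rad, at rest; the bush lies inside the basket (all of step 2 and linear speed of basket below 0.04 m/s and angular speed of basket below 0.4 rad/s and linear speed of bush below 0.05 m/s); the robot touches nothing.
It fails at once if the block is shifted by more than 30 mm (distance of block from where it was at the start of the episode above 0.03 m).
It fails at once if the spool is shifted by more than 30 mm (distance of spool from where it was at the start of the episode above 0.03 m).
It fails at once if the adjustable wrench is shifted by more than 30 mm (distance of wrench from where it was at the start of the episode above 0.03 m).
It also fails if it takes over 64 s, if anything falls off the work surface, if the arm or the gripper's body presses on something with over 40 N, if the wrist force passes 120 N, or if a joint passes its speed limit or range.

## Working session

There is one attempt and no reset: what is moved stays moved. The work goes in short steps, Python scripts to look and compute and a tool call to move; the robot and the scene stay as the last step left them, time stands still between calls to the robot, and variables do not carry over. Pictures are saved under pics/ and viewed, at most 10 in all, crops included, and the job is handed in when it is done.

Besides the shell and the picture viewer there is one more tool, called after ">>>" by a JSON object that holds its "api" and its "payload", one argument or row to a line. carry_out: Moves the arm, as the interface text tells. Shifts and turns lie within -1 to 1; 1 stands for 0.4 m of shift or pi rad of turn. Its arguments: {"type":"object","properties":{"deltas":{"type":"array","items":{"type":"object","properties":{"xyz":{"type":"array","items":{"type":"number","minimum":-1,"maximum":1}},"angular":{"type":"array","items":{"type":"number","minimum":-1,"maximum":1}}}}},"grip":{"type":"number"}},"required":["deltas"]}

```bash
mkdir -p pics; ls
cat > h.py <<'E'
import numpy as np, cv2
from station import robot, camera, outline_of
def pose(p,st=None):
    if 'pose' in p: return np.array(p['pose'])
    T=np.eye(4);T[:3,:3]=np.array(st['tcp_rot']);T[:3,3]=st['position'];return T@np.array(p['mount'])
def pts(p,st=None):
    K=np.array(p['K']);z=p['z_map'].astype(float)
    v,u=np.mgrid[0:480,0:640]
    uv=np.stack([u,v],-1).reshape(-1,1,2).astype(float)
    n=cv2.undistortPoints(uv,K,np.array([p['k1'],0,0,0.])).reshape(480,640,2)
    P=np.dstack([n*z[...,None],z]); T=pose(p,st)
    W=P@T[:3,:3].T+T[:3,3]; W[z==0]=np.nan
    return W
E
python3 - <<'E'
from h import *
st=robot.get_state();print(st)
for c in ['top','side']:
    p=camera(c);cv2.imwrite(f'pics/{c}0.png',p['frame']);W=pts(p)
    print(c,pose(p).round(3).tolist())
    for n in ['stand','hook_arm','basket','bush','block','spool','wrench']:
        for o in outline_of(p,n)[:2]:
            q=W[o['pixels']];q=q[~np.isnan(q[:,0])]
            if len(q): print(n,round(o['conf'],2),np.array(o['box']).round(),np.median(q,0).round(3),np.percentile(q,2,0).round(3),np.percentile(q,98,0).round(3))
E
```

```text
pics
{'clock': 0.0, 'joints': array([ 6.77789126e+01,  1.96372358e+01,  8.73776174e+01,  4.72128050e-04,
        7.30744359e+01, -8.36640774e+00]), 'joint_vel': array([ 0.00821967, -0.01653075,  0.02253058,  0.01732733,  0.02351998,
       -0.0619898 ]), 'joint_torque': array([ 4.30687720e-06, -4.33688736e+01, -2.46006095e+01, -1.50974938e-04,
        8.08057463e-03, -1.35578418e-05]), 'position': array([0.12565324, 0.50960252, 0.40401615]), 'tcp_rot': array([[-9.70905550e-01,  2.39462017e-01, -5.96650950e-04],
       [ 2.39462646e-01,  9.70904511e-01, -1.43966658e-03],
       [ 2.34545636e-04, -1.54065589e-03, -9.99998786e-01]]), 'contact_force': array([-0.72641483, -0.00268767, -0.35701917]), 'moment': array([-0.01156389, -0.05048368, -0.02278249]), 'gripper_force': 0.0, 'gripper_width': 1.000205750661717}
top [[0.076, -0.957, 0.28, 0.173], [-0.997, -0.071, 0.027, -0.087], [-0.006, -0.282, -0.959, 1.432], [0.0, 0.0, 0.0, 1.0]]
stand 0.86 [195. 203. 301. 318.] [0.486 0.094 0.006] [ 0.363  0.01  -0.002] [0.603 0.176 0.209]
hook_arm 0.58 [193. 204. 268. 244.] [0.556 0.143 0.205] [ 0.4
[... 753 characters left out ...]

stand 0.84 [242. 174. 338. 290.] [0.488 0.084 0.007] [ 0.366  0.004 -0.   ] [0.606 0.175 0.204]
hook_arm 0.67 [285. 164. 330. 213.] [0.563 0.132 0.204] [ 0.498  0.076 -0.724] [0.595 1.648 0.226]
basket 0.95 [278. 282. 359. 370.] [ 0.532 -0.162  0.021] [ 0.456 -0.251 -0.001] [ 0.609 -0.085  0.134]
bush 0.61 [312. 314. 318. 329.] [ 0.532 -0.137  0.026] [ 0.519 -0.146  0.004] [ 0.545 -0.12   0.033]
block 0.94 [353. 295. 381. 324.] [ 0.661 -0.112  0.023] [ 0.633 -0.137 -0.002] [ 0.69  -0.075  0.032]
spool 0.55 [258. 193. 282. 222.] [0.451 0.32  0.027] [ 0.426  0.303 -0.723] [0.476 1.427 0.045]
wrench 0.71 [269. 429. 284. 443.] [ 0.427 -0.427  0.011] [ 0.416 -0.438  0.   ] [ 0.44  -0.414  0.016]
```

View pics/top0.png

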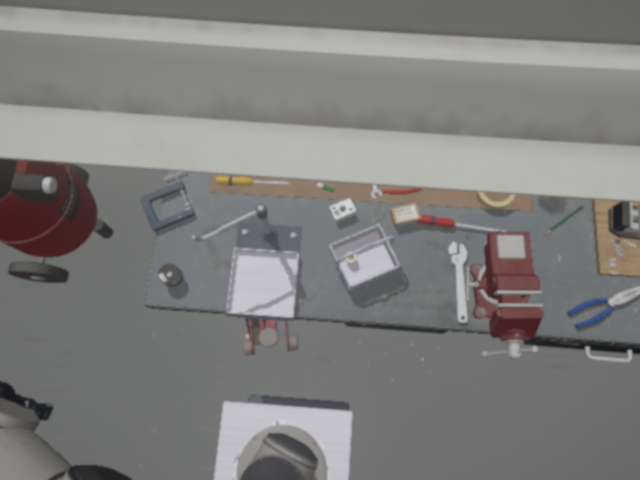

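View pics/side0.png

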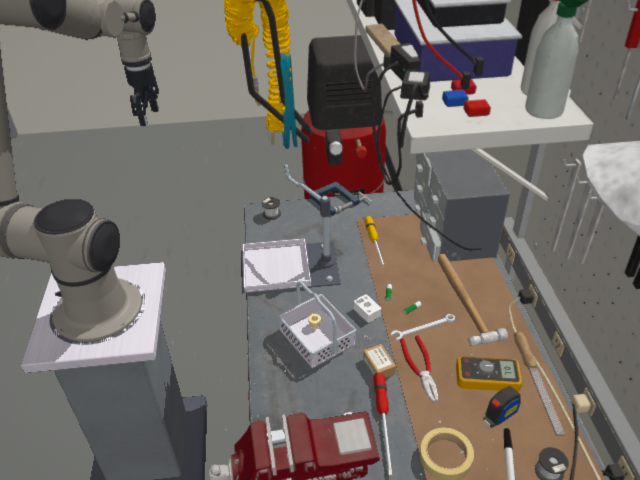

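The top view shows the post at about (262,212), with the arm heading left to its tip near (197,238). The tray is at (263,283) and the basket at (368,258), with the bush at (353,258). The side view agrees. Next I'll fit the geometry from depth.

Run:
```python
from h import *
A=[];
for c in ['top','side']:
    p=camera(c);W=pts(p);q=W.reshape(-1,3);q=q[~np.isnan(q[:,0])]
    a=q[(q[:,2]>.19)&(q[:,2]<.245)&(q[:,0]>.38)&(q[:,0]<.66)&(q[:,1]>.03)&(q[:,1]<.3)]
    print(c,'arm',a[np.argsort(a[:,1])][::max(1,len(a)//25)].round(3).tolist())
    h=a[(a[:,2]>.211)&(a[:,1]<.12)];print('hub',len(h),h.mean(0),h.min(0),h.max(0))
    b=q[(q[:,2]>.075)&(q[:,2]<.16)&(q[:,0]>.4)&(q[:,0]<.68)&(q[:,1]>-.3)&(q[:,1]<-.03)]
    print('bail',len(b),b[np.argsort(b[:,1])][::max(1,len(b)//25)].round(3).tolist())
    r=q[(q[:,2]>.035)&(q[:,2]<.06)&(q[:,0]>.4)&(q[:,0]<.65)&(q[:,1]>-.3)&(q[:,1]<-.03)]
    print('rim',cv2.minAreaRect(r[:,:2].astype(np.float32)),len(r))
    t=q[(q[:,2]>.016)&(q[:,2]<.03)&(q[:,0]>.3)&(q[:,0]<.56)&(q[:,1]>-.02)&(q[:,1]<.22)]
    print('tray',cv2.minAreaRect(t[:,:2].astype(np.float32)),len(t))
```

```text
top arm [[0.582, 0.079, 0.193], [0.588, 0.082, 0.211], [0.581, 0.086, 0.215], [0.578, 0.088, 0.211], [0.579, 0.091, 0.206], [0.578, 0.094, 0.217], [0.575, 0.097, 0.209], [0.574, 0.101, 0.198], [0.569, 0.107, 0.204], [0.568, 0.113, 0.206], [0.561, 0.121, 0.21], [0.557, 0.129, 0.204], [0.549, 0.137, 0.205], [0.551, 0.144, 0.206], [0.544, 0.151, 0.203], [0.545, 0.157, 0.206], [0.538, 0.166, 0.204], [0.534, 0.172, 0.206], [0.532, 0.179, 0.204], [0.524, 0.187, 0.195], [0.526, 0.194, 0.196], [0.512, 0.201, 0.199], [0.514, 0.208, 0.199], [0.512, 0.215, 0.197], [0.499, 0.221, 0.213], [0.5, 0.225, 0.218], [0.501, 0.232, 0.23]]
hub 63 [0.58321511 0.09183392 0.21430882] [0.56509564 0.0811612  0.21101507] [0.59457707 0.11673602 0.22135498]
bail 230 [[0.564, -0.233, 0.086], [0.563, -0.229, 0.081], [0.564, -0.226, 0.105], [0.56, -0.221, 0.133], [0.555, -0.214, 0.133], [0.55, -0.207, 0.131], [0.552, -0.202, 0.131], [0.545, -0.195, 0.128], [0.543, -0.19, 0.131], [0.538, -0.183, 0.132], [0.536, -0.178, 0.136], [0.533, -0.171, 0.136], [0.531, -0.166, 0.142], [0.525, -0.159, 0.133], [0.526, -0.154, 0.1
[... 1427 characters left out ...]
.225, 0.127], [0.56, -0.221, 0.131], [0.554, -0.215, 0.132], [0.553, -0.208, 0.129], [0.547, -0.199, 0.132], [0.544, -0.193, 0.133], [0.544, -0.186, 0.132], [0.541, -0.178, 0.134], [0.535, -0.173, 0.133], [0.538, -0.168, 0.14], [0.527, -0.161, 0.141], [0.524, -0.148, 0.135], [0.52, -0.141, 0.134], [0.512, -0.132, 0.134], [0.508, -0.123, 0.128], [0.508, -0.115, 0.131], [0.499, -0.107, 0.114], [0.497, -0.105, 0.119], [0.496, -0.103, 0.081], [0.495, -0.101, 0.107]]
rim ((0.5487066507339478, -0.19536353647708893), (0.12775278091430664, 0.22319087386131287), 27.427995681762695) 923
tray ((0.4504649341106415, 0.08935461193323135), (0.1699567288160324, 0.18584664165973663), 0.29770994186401367) 455
```

Run:
```python
from h import *
for c in ['top','side']:
    q=pts(camera(c)).reshape(-1,3);q=q[~np.isnan(q[:,0])]
    for z0,z1 in [(.06,.25),(.25,.45),(.45,.8),(.8,1.2)]:
        b=q[(q[:,2]>z0)&(q[:,2]<z1)&(q[:,0]>.45)&(q[:,0]<1.2)&(abs(q[:,1])<.4)]
        if len(b): print(c,z0,len(b),np.percentile(b[:,0],[0,5,50]).round(3))
```

```text
top 0.06 763 [0.492 0.497 0.548]
side 0.06 18154 [0.494 0.595 1.043]
side 0.25 10063 [0.687 0.776 1.063]
side 0.45 38522 [0.686 0.725 0.943]
```

>>> {"api": "carry_out", "payload": {
  "deltas": [
    {"xyz":[0,0,-0.0625]},
    {"xyz":[0,0,-0.0625]},
    {"xyz":[-0.073,-0.027,0]},
    {"xyz":[-0.073,-0.027,0]},
    {"xyz":[-0.073,-0.027,0]},
    {"xyz":[-0.073,-0.027,0]},
    {"xyz":[-0.073,-0.027,0]},
    {"xyz":[-0.073,-0.027,0]},
    {"xyz":[-0.073,-0.027,0]},
    {"xyz":[-0.073,-0.027,0]},
    {"xyz":[-0.073,-0.027,0]},
    {"xyz":[-0.073,-0.027,0]}
  ],
  "grip": -1
}}

```text
validation failed for argument at $.de...
```

>>> {"api": "carry_out", "payload": {
  "deltas": [
    {"xyz":[0,0,-0.0625],"angular":[0,0,0]},
    {"xyz":[0,0,-0.0625],"angular":[0,0,0]},
    {"xyz":[-0.073,-0.027,0],"angular":[0,0,0]},
    {"xyz":[-0.073,-0.027,0],"angular":[0,0,0]},
    {"xyz":[-0.073,-0.027,0],"angular":[0,0,0]},
    {"xyz":[-0.073,-0.027,0],"angular":[0,0,0]},
    {"xyz":[-0.073,-0.027,0],"angular":[0,0,0]},
    {"xyz":[-0.073,-0.027,0],"angular":[0,0,0]},
    {"xyz":[-0.073,-0.027,0],"angular":[0,0,0]},
    {"xyz":[-0.073,-0.027,0],"angular":[0,0,0]},
    {"xyz":[-0.073,-0.027,0],"angular":[0,0,0]},
    {"xyz":[-0.073,-0.027,0],"angular":[0,0,0]}
  ],
  "grip": -1
}}

```text
clock: 2.2
position: [0.3843, 0.3341, 0.4548]
tcp_rot: [[-0.971, 0.239, 0.0], [0.239, 0.971, 0.0], [-0.0, 0.0, -1.0]]
contact_force: [-0.0, 0.8, -0.7]
gripper_width: -0.003
gripper_force: 0.0
```

>>> {"api": "carry_out", "payload": {
  "deltas": [
    {"xyz":[-0.068,-0.0306,0],"angular":[0,0,0]},
    {"xyz":[-0.068,-0.0306,0],"angular":[0,0,0]},
    {"xyz":[-0.068,-0.0306,0],"angular":[0,0,0]},
    {"xyz":[-0.068,-0.0306,0],"angular":[0,0,0]},
    {"xyz":[-0.068,-0.0306,0],"angular":[0,0,0]},
    {"xyz":[-0.068,-0.0306,0],"angular":[0,0,0]},
    {"xyz":[-0.068,-0.0306,0],"angular":[0,0,0]},
    {"xyz":[-0.068,-0.0306,0],"angular":[0,0,0]},
    {"xyz":[0,0,0],"angular":[0,0,0]},
    {"xyz":[0,0,0.06],"angular":[0,0,0]},
    {"xyz":[0,0,0.06],"angular":[0,0,0]},
    {"xyz":[0,0,0.06],"angular":[0,0,0]},
    {"xyz":[0,0,0.06],"angular":[0,0,0]},
    {"xyz":[0,0,0],"angular":[0,0,0]}
  ],
  "grip": -1
}}

```text
clock: 3.6
position: [0.5699, 0.1882, 0.3555]
tcp_rot: [[-0.971, 0.239, -0.007], [0.239, 0.971, -0.001], [0.006, -0.003, -1.0]]
contact_force: [-0.3, -0.3, -0.6]
gripper_width: -0.003
gripper_force: 0.0
```

>>> {"api": "carry_out", "payload": {
  "deltas": [
    {"xyz":[0.0148,-0.0185,0],"angular":[0,0,0]},
    {"xyz":[0.0148,-0.0185,0],"angular":[0,0,0]},
    {"xyz":[0.019,-0.017,0],"angular":[0,0,0]},
    {"xyz":[0.019,-0.017,0],"angular":[0,0,0]},
    {"xyz":[0.019,-0.017,0],"angular":[0,0,0]},
    {"xyz":[0.013,-0.023,0],"angular":[0,0,0]},
    {"xyz":[0.013,-0.023,0],"angular":[0,0,0]},
    {"xyz":[0.013,-0.023,0],"angular":[0,0,0]},
    {"xyz":[0.004,-0.019,0],"angular":[0,0,0]},
    {"xyz":[0.004,-0.019,0],"angular":[0,0,0]},
    {"xyz":[0.004,-0.019,0],"angular":[0,0,0]},
    {"xyz":[0,0,0],"angular":[0,0,0]}
  ],
  "grip": -1
}}

```text
clock: 4.8
position: [0.4967, 0.117, 0.3584]
tcp_rot: [[-0.971, 0.24, -0.002], [0.24, 0.971, -0.001], [0.002, -0.001, -1.0]]
contact_force: [0.3, 0.8, 1.2]
gripper_width: 0.001
gripper_force: 0.1
```

Run:
```python
from h import *
for c in ['top','side']:
    p=camera(c);cv2.imwrite(f'pics/{c}1.png',p['frame'][130:330,130:430]);q=pts(p).reshape(-1,3);q=q[~np.isnan(q[:,0])]
    a=q[(q[:,2]>.185)&(q[:,2]<.235)&(q[:,0]>.38)&(q[:,0]<.48)&(q[:,1]>.03)&(q[:,1]<.25)]
    print(c,a[np.argsort(a[:,0])][::max(1,len(a)//20)].round(3).tolist())
```

```text
top [[0.456, 0.095, 0.197], [0.459, 0.096, 0.193], [0.461, 0.096, 0.195], [0.463, 0.096, 0.196], [0.465, 0.096, 0.198], [0.468, 0.097, 0.196], [0.47, 0.096, 0.198], [0.471, 0.095, 0.195], [0.474, 0.097, 0.193], [0.474, 0.095, 0.192], [0.474, 0.097, 0.201], [0.475, 0.095, 0.197], [0.476, 0.096, 0.204], [0.477, 0.095, 0.201], [0.477, 0.093, 0.235], [0.478, 0.091, 0.233], [0.478, 0.097, 0.203]]
side [[0.419, 0.099, 0.225], [0.421, 0.101, 0.223], [0.423, 0.096, 0.221], [0.424, 0.099, 0.233], [0.426, 0.093, 0.226], [0.427, 0.098, 0.21], [0.428, 0.102, 0.195], [0.43, 0.102, 0.213], [0.432, 0.099, 0.208], [0.434, 0.1, 0.204], [0.438, 0.097, 0.198], [0.441, 0.102, 0.199], [0.445, 0.098, 0.195], [0.448, 0.1, 0.2], [0.453, 0.097, 0.196], [0.456, 0.099, 0.2], [0.46, 0.096, 0.196], [0.465, 0.093, 0.195], [0.468, 0.095, 0.199], [0.472, 0.091, 0.195], [0.475, 0.092, 0.2], [0.478, 0.1, 0.2]]
```

>>> {"api": "carry_out", "payload": {
  "deltas": [
    {"xyz":[-0.001,-0.0045,0],"angular":[0,0,0]},
    {"xyz":[-0.001,-0.0045,0],"angular":[0,0,0]},
    {"xyz":[-0.001,-0.0045,0],"angular":[0,0,0]},
    {"xyz":[0,0,0],"angular":[0,0,0]}
  ],
  "grip": -1
}}

```text
clock: 5.3
position: [0.4968, 0.1124, 0.3584]
tcp_rot: [[-0.971, 0.239, -0.002], [0.239, 0.971, 0.0], [0.002, -0.0, -1.0]]
contact_force: [-1.7, 2.4, 0.0]
gripper_width: 0.001
gripper_force: 1.3
```

>>> {"api": "carry_out", "payload": {
  "deltas": [
    {"xyz":[-0.001,-0.004,0],"angular":[0,0,0]},
    {"xyz":[-0.001,-0.003,0],"angular":[0,0,0]},
    {"xyz":[0,0,0],"angular":[0,0,0]}
  ],
  "grip": -1
}}

```text
clock: 5.6
position: [0.497, 0.1096, 0.3585]
tcp_rot: [[-0.971, 0.24, -0.001], [0.24, 0.971, 0.001], [0.001, 0.001, -1.0]]
contact_force: [-2.1, 4.0, -0.6]
gripper_width: -0.001
gripper_force: 2.6
```

>>> {"api": "carry_out", "payload": {
  "deltas": [
    {"xyz":[0,0.05,0],"angular":[0,0,0]},
    {"xyz":[0,0,-0.075],"angular":[0,0,0]},
    {"xyz":[0,0,-0.075],"angular":[0,0,0]},
    {"xyz":[0,0,-0.075],"angular":[0,0,0]},
    {"xyz":[0,0,-0.075],"angular":[0,0,0]},
    {"xyz":[-0.025,-0.0785,0],"angular":[0,0,0]},
    {"xyz":[-0.025,-0.0785,0],"angular":[0,0,0]},
    {"xyz":[-0.025,-0.0785,0],"angular":[0,0,0]},
    {"xyz":[-0.025,-0.0785,0],"angular":[0,0,0]},
    {"xyz":[-0.025,-0.0785,0],"angular":[0,0,0]},
    {"xyz":[-0.025,-0.0785,0],"angular":[0,0,0]},
    {"xyz":[-0.025,-0.0785,0],"angular":[0,0,0]},
    {"xyz":[-0.025,-0.0785,0],"angular":[0,0,0]},
    {"xyz":[0,0,0],"angular":[0,0,0.04]},
    {"xyz":[0,0,0],"angular":[0,0,0.04]},
    {"xyz":[0,0,0],"angular":[0,0,0.04]},
    {"xyz":[0,0,0],"angular":[0,0,0.04]},
    {"xyz":[0,0,0],"angular":[0,0,0.04]},
    {"xyz":[0,0,0],"angular":[0,0,0.04]},
    {"xyz":[0,0,0],"angular":[0,0,0.037]}
  ],
  "grip": -1
}}

```text
clock: 7.6
position: [0.5195, -0.1349, 0.479]
tcp_rot: [[-0.438, 0.899, 0.001], [0.899, 0.438, -0.002], [-0.002, 0.0, -1.0]]
contact_force: [0.2, -0.5, 0.3]
gripper_width: 0.002
gripper_force: 0.0
```

>>> {"api": "carry_out", "payload": {
  "deltas": [
    {"xyz":[0,0,0],"angular":[0,0,0]},
    {"xyz":[0,0,0],"angular":[0,0,0]}
  ],
  "grip": 1
}}

```text
clock: 7.8
position: [0.5195, -0.1346, 0.4789]
tcp_rot: [[-0.445, 0.895, 0.001], [0.895, 0.445, -0.001], [-0.001, 0.0, -1.0]]
contact_force: [0.4, 0.5, -0.2]
gripper_width: 0.331
gripper_force: 0.0
```

Run:
```python
from h import *
st=robot.get_state();print(st['position'],np.array(st['tcp_rot']).round(3).tolist())
p=camera('wrist');cv2.imwrite('pics/wrist1.png',p['frame']);W=pts(p,st);q=W.reshape(-1,3);q=q[~np.isnan(q[:,0])]
print(np.array(p['mount']).round(3).tolist())
def rep(q):
    b=q[(q[:,2]>.115)&(q[:,2]<.15)&(q[:,0]>.45)&(q[:,0]<.62)&(q[:,1]>-.27)&(q[:,1]<-.06)]
    if len(b)<5: print('none',len(b));return
    c=b[:,:2].mean(0);_,_,v=np.linalg.svd(b[:,:2]-c,full_matrices=False)
    d=v[0]*np.sign(v[0][1]);t=(b[:,:2]-c)@d
    print('bail n',len(b),'c',c.round(4),'dir',d.round(4),np.degrees(np.arctan2(-d[0],d[1])).round(1),'ends',(c+t.min()*d).round(3),(c+t.max()*d).round(3),'z',np.percentile(b[:,2],[50,95,99]).round(3))
    k=b[b[:,2]>np.percentile(b[:,2],92)];print('peak',k.mean(0).round(3))
rep(q)
for n in ['bush','basket']:
    for o in outline_of(p,n)[:1]:
        r=W[o['pixels']];r=r[~np.isnan(r[:,0])];print(n,o['conf'],np.median(r,0).round(3),o['box'])
for c in ['top','side']:
    q=pts(camera(c)).reshape(-1,3);q=q[~np.isnan(q[:,0])]
    rep(q)
    a=q[(q[:,2]>.19)&(q[:,2]<.238)&(q[:,0]>.38)&(q[:,0]<.6)&(q[:,1]>.03)&(q[:,1]<.2)]
    for lo,hi in [(.4,.425),(.425,.45),(.45,.48),(.48,.52),(.52,.56),(.572,.6)]:
        s=a[(a[:,0]>lo)&(a[:,0]<hi)];print(c,lo,len(s),s.mean(0).round(4) if len(s) else '',s.min(0).round(3) if len(s) else '')
```

```text
[ 0.51954347 -0.13462075  0.47885606] [[-0.445, 0.895, 0.001], [0.895, 0.445, -0.001], [-0.001, 0.0, -1.0]]
[[-0.0, -0.963, -0.271, 0.07], [1.0, -0.0, 0.0, 0.0], [-0.0, -0.271, 0.963, 0.031], [0.0, 0.0, 0.0, 1.0]]
bail n 1829 c [ 0.5282 -0.1555] dir [-0.4655  0.885 ] 27.7 ends [ 0.566 -0.228] [ 0.497 -0.096] z [0.133 0.14  0.142]
peak [ 0.532 -0.163  0.141]
bush 0.68 [ 0.534 -0.129  0.028] [319.0, 179.0, 344.2, 209.3]
basket 0.64 [ 0.533 -0.166  0.003] [246.5, 146.1, 380.0, 336.6]
bail n 43 c [ 0.5567 -0.2134] dir [-0.4805  0.877 ] 28.7 ends [ 0.565 -0.229] [ 0.548 -0.198] z [0.131 0.135 0.136]
peak [ 0.553 -0.206  0.135]
top 0.4 19 [0.4197 0.0897 0.228 ] [0.415 0.086 0.211]
top 0.425 38 [0.4387 0.0901 0.2005] [0.426 0.086 0.191]
top 0.45 58 [0.4651 0.0907 0.1986] [0.451 0.086 0.191]
top 0.48 77 [0.4997 0.0907 0.2054] [0.48  0.086 0.2  ]
top 0.52 72 [0.5398 0.0908 0.2067] [0.52  0.085 0.2  ]
top 0.572 113 [0.5813 0.0899 0.2102] [0.572 0.078 0.191]
bail n 209 c [ 0.5369 -0.1757] dir [-0.4683  0.8836] 27.9 ends [ 0.569 -0.237] [ 0.497 -0.101] z [0.133 0.141 0.144]
peak [ 0.533 -0.17   0.142]
side 0.4 23 [0.4219 0.086  0.2231] [0.418 0.082 0.208]
side 0.425 56 [0.4347 0.0869 0.2039] [0.425 0.08  0.191]
side 0.45 13 [0.4535 0.0883 0.1973] [0.45  0.083 0.194]
side 0.48 9 [0.4873 0.0888 0.2029] [0.482 0.083 0.198]
side 0.52 48 [0.5447 0.0874 0.2047] [0.527 0.081 0.198]
side 0.572 30 [0.5895 0.0789 0.1978] [0.582 0.072 0.19 ]
```

View pics/wrist1.png

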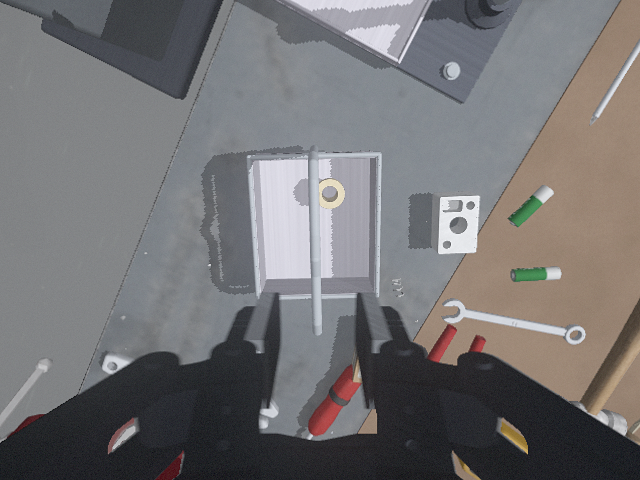

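The wrist picture shows the bail running vertically from (313,150) to (318,330). The bush is inside the basket at (331,193), under the +y shoulder, and the fingers are clear. The hook arm measures about 0 rad, so I'll descend and grip.

>>> {"api": "carry_out", "payload": {
  "deltas": [
    {"xyz":[0.007,-0.006,0],"angular":[0,0,-0.008]},
    {"xyz":[0,0,0],"angular":[0,0,0]},
    {"xyz":[0,0,0.07],"angular":[0,0,0]},
    {"xyz":[0,0,0.07],"angular":[0,0,0]},
    {"xyz":[0,0,0.07],"angular":[0,0,0]},
    {"xyz":[0,0,0.07],"angular":[0,0,0]},
    {"xyz":[0,0,0.07],"angular":[0,0,0]},
    {"xyz":[0,0,0.07],"angular":[0,0,0]},
    {"xyz":[0,0,0.04],"angular":[0,0,0]},
    {"xyz":[0,0,0.025],"angular":[0,0,0]},
    {"xyz":[0,0,0],"angular":[0,0,0]},
    {"xyz":[0,0,0],"angular":[0,0,0]}
  ],
  "grip": 1
}}

```text
clock: 9.25
position: [0.5164, -0.1329, 0.2854]
tcp_rot: [[-0.465, 0.885, 0.001], [0.885, 0.465, -0.0], [-0.001, 0.001, -1.0]]
contact_force: [1.4, 0.1, 1.0]
gripper_width: 1.001
gripper_force: 0.0
```

>>> {"api": "carry_out", "payload": {
  "deltas": [
    {"xyz":[0,0,0],"angular":[0,0,0]},
    {"xyz":[0,0,0],"angular":[0,0,0]},
    {"xyz":[0,0,0],"angular":[0,0,0]},
    {"xyz":[0,0,0],"angular":[0,0,0]},
    {"xyz":[0,0,0],"angular":[0,0,0]},
    {"xyz":[0,0,0],"angular":[0,0,0]},
    {"xyz":[0,0,0],"angular":[0,0,0]},
    {"xyz":[0,0,0],"angular":[0,0,0]},
    {"xyz":[0,0,0],"angular":[0,0,0]},
    {"xyz":[0,0,0],"angular":[0,0,0]}
  ],
  "grip": -1
}}

```text
clock: 10.25
position: [0.516, -0.1328, 0.2848]
tcp_rot: [[-0.465, 0.885, -0.0], [0.885, 0.465, -0.0], [0.0, -0.0, -1.0]]
contact_force: [-3.6, -1.5, 5.0]
gripper_width: 0.064
gripper_force: 58.7
```

>>> {"api": "carry_out", "payload": {
  "deltas": [
    {"xyz":[0,0,-0.015],"angular":[0,0,0]},
    {"xyz":[0,0,-0.03],"angular":[0,0,0]},
    {"xyz":[0,0,-0.04],"angular":[0,0,0]},
    {"xyz":[0,0,-0.04],"angular":[0,0,0]},
    {"xyz":[0,0,-0.04],"angular":[0,0,0]},
    {"xyz":[0,0,-0.04],"angular":[0,0,0]},
    {"xyz":[0,0,-0.04],"angular":[0,0,0]},
    {"xyz":[0,0,-0.04],"angular":[0,0,0]},
    {"xyz":[0,0,-0.025],"angular":[0,0,0]},
    {"xyz":[0,0,-0.015],"angular":[0,0,0]},
    {"xyz":[0,0,0],"angular":[0,0,0.014]},
    {"xyz":[0,0,0],"angular":[0,0,0.02]},
    {"xyz":[0,0,0],"angular":[0,0,0.02]},
    {"xyz":[0,0,0],"angular":[0,0,0.02]},
    {"xyz":[0,0,0],"angular":[0,0,0.02]},
    {"xyz":[0,0,0],"angular":[0,0,0.02]},
    {"xyz":[0,0,0],"angular":[0,0,0.02]},
    {"xyz":[0,0,0],"angular":[0,0,0.014]},
    {"xyz":[0,0,0],"angular":[0,0,0.006]},
    {"xyz":[0,0,0],"angular":[0,0,0]}
  ],
  "grip": -1
}}

```text
clock: 12.25
position: [0.5161, -0.1327, 0.4144]
tcp_rot: [[-0.0, 1.0, -0.001], [1.0, 0.0, 0.0], [0.0, -0.001, -1.0]]
contact_force: [0.2, -0.4, -4.0]
gripper_width: 0.067
gripper_force: 58.5
```

```bash
cat >> h.py <<'E'
def held():
    st=robot.get_state();T=np.array(st['tcp_rot']);g=np.array(st['position'])+.155*T[:,2];print('grip',g.round(4),st['contact_force'])
    for c in ['wrist','side','top']:
        st=robot.get_state();p=camera(c);W=pts(p,st)
        if c=='side': cv2.imwrite('pics/side_%d.png'%round(st['clock']*100),cv2.resize(p['frame'][130:370,180:500],(640,480)))
        q=W.reshape(-1,3);q=q[~np.isnan(q[:,0])]
        for n,dy0,dy1 in [('far',-.095,-.055),('kink',-.05,-.024)]:
            b=q[(abs(q[:,0]-g[0])<.035)&(q[:,1]-g[1]>dy0)&(q[:,1]-g[1]<dy1)&(q[:,2]>g[2]-.03)&(q[:,2]<g[2]+.03)]
            if len(b): 
                k=b[b[:,2]>np.percentile(b[:,2],60)];print(c,n,len(b),(b.mean(0)-g).round(4),'zmax',np.percentile(b[:,2],97).round(4)-g[2].round(4), (k.mean(0)-g).round(4))
        for o in outline_of(p,'bush')[:1]:
            r=W[o['pixels']];r=r[~np.isnan(r[:,0])]
            if len(r): print(c,'bush',round(o['conf'],2),(np.median(r,0)-g).round(3))
E
python3 -c "
from h import *
held()"; ls pics
```

```text
grip [ 0.516  -0.1327  0.2594] [ 0.20656708 -0.44538972 -4.01280112]
wrist kink 484 [-0.0001 -0.0267  0.0073] zmax 0.009599999999999997 [-0.     -0.0275  0.0086]
wrist bush 0.78 [ 0.017 -0.005 -0.102]
side far 50 [ 0.0008 -0.0753  0.0021] zmax 0.00489999999999996 [ 0.001  -0.0741  0.004 ]
side kink 30 [ 0.0008 -0.0408  0.0085] zmax 0.013299999999999979 [ 0.0008 -0.0403  0.0113]
top far 69 [-0.0012 -0.0753  0.0014] zmax 0.006099999999999994 [-0.0016 -0.076   0.0036]
side0.png
side1.png
side_1235.png
top0.png
top1.png
wrist1.png
```

>>> {"api": "carry_out", "payload": {
  "deltas": [
    {"xyz":[0,-0.02,0],"angular":[0,0,0]},
    {"xyz":[0,-0.04,0],"angular":[0,0,0]},
    {"xyz":[0,-0.055,0],"angular":[0,0,0]},
    {"xyz":[0,-0.06,0],"angular":[0,0,0]},
    {"xyz":[0.015,-0.06,0],"angular":[0,0,0]},
    {"xyz":[0.03,-0.05,0],"angular":[0,0,0]},
    {"xyz":[0.045,-0.03,0],"angular":[0,0,0]},
    {"xyz":[0.06,-0.013,0],"angular":[0,0,0]},
    {"xyz":[0.06,0,0],"angular":[0,0,0]},
    {"xyz":[0.06,0,0],"angular":[0,0,0]},
    {"xyz":[0.06,0,0],"angular":[0,0,0]},
    {"xyz":[0.06,0,0],"angular":[0,0,0]},
    {"xyz":[0.06,0,0],"angular":[0,0,0]},
    {"xyz":[0.06,0,0],"angular":[0,0,0]},
    {"xyz":[0.055,0,0],"angular":[0,0,0]},
    {"xyz":[0.04,0,0],"angular":[0,0,0]},
    {"xyz":[0.03,0,0],"angular":[0,0,0]},
    {"xyz":[0.015,0,0],"angular":[0,0,0]},
    {"xyz":[0,0,0],"angular":[0,0,0]},
    {"xyz":[0,0,0],"angular":[0,0,0]}
  ],
  "grip": -1
}}

```text
clock: 14.55
position: [0.3847, 0.1268, 0.4147]
tcp_rot: [[-0.0, 1.0, 0.0], [1.0, 0.0, -0.0], [-0.0, 0.0, -1.0]]
contact_force: [0.2, 0.6, -3.4]
gripper_width: 0.067
gripper_force: 58.5
```

```bash
python3 -c "
from h import *
held()
for c in ['side','top']:
    q=pts(camera(c)).reshape(-1,3);q=q[~np.isnan(q[:,0])]
    for lo,hi in [(.412,.43),(.435,.47),(.48,.52),(.52,.565)]:
        s=q[(q[:,2]>.19)&(q[:,2]<.238)&(q[:,0]>lo)&(q[:,0]<hi)&(q[:,1]>.06)&(q[:,1]<.12)];print(c,lo,len(s),s.mean(0).round(4) if len(s) else '',(s.min(0).round(3),s.max(0).round(3)) if len(s) else '')
"; ls pics/side_*
```

```text
grip [0.3847 0.1268 0.2597] [ 0.24685331  0.557464   -3.36307688]
wrist kink 483 [-0.0001 -0.0267  0.0074] zmax 0.009599999999999997 [ 0.0001 -0.0274  0.0086]
wrist bush 0.61 [ 0.017 -0.005 -0.102]
side far 34 [ 0.001  -0.0753  0.0032] zmax 0.006599999999999995 [ 0.0011 -0.0703  0.0049]
side kink 21 [ 0.0013 -0.0412  0.0088] zmax 0.012500000000000011 [ 0.0005 -0.0393  0.0112]
side bush 0.64 [ 0.014 -0.01  -0.106]
top far 70 [-0.0008 -0.0752  0.0017] zmax 0.006000000000000005 [-0.0008 -0.0727  0.004 ]
top kink 55 [ 0.0015 -0.0373  0.0045] zmax 0.011699999999999988 [-0.0009 -0.035   0.0099]
top bush 0.16 [ 0.062  0.225 -0.216]
side 0.412 43 [0.4244 0.0866 0.2186] (array([0.418, 0.081, 0.198]), array([0.43 , 0.094, 0.232]))
side 0.435 62 [0.4522 0.0868 0.1975] (array([0.435, 0.081, 0.192]), array([0.47 , 0.095, 0.204]))
side 0.48 68 [0.5004 0.0876 0.2044] (array([0.48 , 0.08 , 0.198]), array([0.52 , 0.096, 0.21 ]))
side 0.52 72 [0.543  0.0875 0.2053] (array([0.521, 0.081, 0.196]), array([0.564, 0.096, 0.212]))
top 0.412 23 [0.4211 0.0894 0.2239] (array([0.415, 0.086, 0.201]), array([0.428, 0.094, 0.235]))
top 0.435 62 [0.4525 0.0905 0.1978] (array([0.437, 0.086, 0.191]), array([0.469, 0.096, 0.202]))
top 0.48 77 [0.499  0.0906 0.2062] (array([0.481, 0.086, 0.196]), array([0.519, 0.096, 0.213]))
top 0.52 80 [0.5416 0.0908 0.2062] (array([0.52 , 0.086, 0.199]), array([0.565, 0.096, 0.211]))
pics/side_1235.png
pics/side_1465.png
```

>>> {"api": "carry_out", "payload": {
  "deltas": [
    {"xyz":[0,0.01,0],"angular":[0,0,0]},
    {"xyz":[0,0.025,0],"angular":[0,0,0]},
    {"xyz":[0,0.03,0],"angular":[0,0,0]},
    {"xyz":[0,0.03,0],"angular":[0,0,0]},
    {"xyz":[0,0.03,0],"angular":[0,0,0]},
    {"xyz":[0,0.025,0],"angular":[0,0,0]},
    {"xyz":[0,0.015,0],"angular":[0,0,0]},
    {"xyz":[0,0.008,0],"angular":[0,0,0]},
    {"xyz":[0,0,0],"angular":[0,0,0]},
    {"xyz":[0,0,0.02],"angular":[0,0,0]},
    {"xyz":[0,0,0.03],"angular":[0,0,0]},
    {"xyz":[0,0,0.03],"angular":[0,0,0]},
    {"xyz":[0,0,0.03],"angular":[0,0,0]},
    {"xyz":[0,0,0.02],"angular":[0,0,0]},
    {"xyz":[0,0,0.01],"angular":[0,0,0]},
    {"xyz":[0,0,0],"angular":[0,0,0]}
  ],
  "grip": -1
}}

```text
clock: 16.55
position: [0.4539, 0.1272, 0.3583]
tcp_rot: [[-0.0, 1.0, -0.001], [1.0, 0.0, -0.0], [-0.0, -0.001, -1.0]]
contact_force: [-0.0, 1.1, -3.5]
gripper_width: 0.068
gripper_force: 58.6
```

```bash
python3 -c "
from h import *
held()"; ls pics/side_*
```

```text
grip [0.4537 0.1272 0.2033] [-0.04470359  1.13386352 -3.45119329]
wrist kink 774 [-0.     -0.0292  0.0027] zmax 0.009300000000000003 [ 0.0001 -0.0272  0.0081]
wrist bush 0.65 [ 0.017 -0.005 -0.102]
side far 33 [ 0.0015 -0.0741  0.0029] zmax 0.005899999999999989 [ 0.0017 -0.0767  0.0051]
side kink 152 [-0.0043 -0.0405  0.0025] zmax 0.02579999999999999 [-0.0163 -0.0409  0.0133]
top far 63 [-0.0005 -0.0749  0.0022] zmax 0.006099999999999994 [-0.0005 -0.0744  0.0045]
top kink 151 [ 0.0012 -0.037   0.0022] zmax 0.02579999999999999 [-0.0059 -0.0373  0.0111]
top bush 0.58 [ 0.009 -0.012 -0.1  ]
pics/side_1235.png
pics/side_1465.png
pics/side_1665.png
```

>>> {"api": "carry_out", "payload": {
  "deltas": [
    {"xyz":[0,0,0.004],"angular":[0,0,0]},
    {"xyz":[0,0,0.004],"angular":[0,0,0]},
    {"xyz":[0,0,0.004],"angular":[0,0,0]},
    {"xyz":[0,0,0.004],"angular":[0,0,0]},
    {"xyz":[0,0,0],"angular":[0,0,0]}
  ],
  "grip": -1
}}

```text
clock: 17.35
position: [0.454, 0.1272, 0.352]
tcp_rot: [[-0.0, 1.0, -0.001], [1.0, 0.0, 0.0], [0.0, -0.001, -1.0]]
contact_force: [-0.6, 0.1, -2.3]
gripper_width: 0.07
gripper_force: 58.6
```

View pics/side_1665.png

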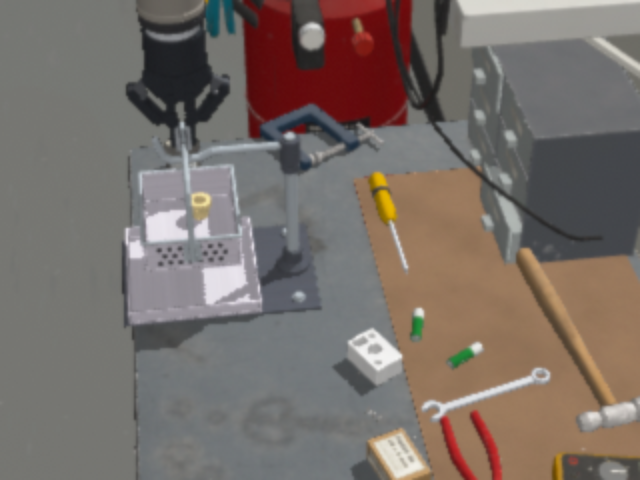

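The view shows the bail at (183,150) sitting between the upturned tip (150,145) and the post, over the seat. The bush is in the basket at (201,203).

>>> {"api": "carry_out", "payload": {
  "deltas": [
    {"xyz":[0,0,0.003],"angular":[0,0,0]},
    {"xyz":[0,0,0.003],"angular":[0,0,0]},
    {"xyz":[0,0,0],"angular":[0,0,0]},
    {"xyz":[0,0,0],"angular":[0,0,0]}
  ],
  "grip": -1
}}

```text
clock: 17.75
position: [0.4542, 0.1272, 0.3503]
tcp_rot: [[-0.0, 1.0, 0.001], [1.0, 0.0, 0.0], [0.0, 0.001, -1.0]]
contact_force: [-0.6, -0.7, 1.8]
gripper_width: 0.067
gripper_force: 59.1
```

>>> {"api": "carry_out", "payload": {
  "deltas": [
    {"xyz":[0,0,0],"angular":[0,0,0]},
    {"xyz":[0,0,0],"angular":[0,0,0]},
    {"xyz":[0,0,0],"angular":[0,0,0]},
    {"xyz":[0,0,0],"angular":[0,0,0]},
    {"xyz":[0,0,0],"angular":[0,0,0]},
    {"xyz":[0,0,0],"angular":[0,0,0]},
    {"xyz":[0,0,0],"angular":[0,0,0]},
    {"xyz":[0,0,0],"angular":[0,0,0]},
    {"xyz":[0,0,-0.02],"angular":[0,0,0]},
    {"xyz":[0,0,-0.04],"angular":[0,0,0]},
    {"xyz":[0,0,-0.06],"angular":[0,0,0]},
    {"xyz":[0,0,-0.08],"angular":[0,0,0]},
    {"xyz":[0,0,-0.08],"angular":[0,0,0]},
    {"xyz":[0,0,-0.05],"angular":[0,0,0]},
    {"xyz":[0,0,0],"angular":[0,0,0]},
    {"xyz":[0,0,0],"angular":[0,0,0]},
    {"xyz":[0,0,0],"angular":[0,0,0]}
  ],
  "grip": 1
}}

```text
clock: 19.45
position: [0.4539, 0.1272, 0.4809]
tcp_rot: [[-0.0, 1.0, -0.002], [1.0, 0.0, -0.0], [-0.0, -0.002, -1.0]]
contact_force: [-0.5, 0.9, -0.6]
gripper_width: 0.999
gripper_force: 0.0
```

```bash
python3 -c "
from h import *
for i in range(2):
  for c in ['side','top']:
    p=camera(c);W=pts(p);q=W.reshape(-1,3);q=q[~np.isnan(q[:,0])]
    cv2.imwrite('pics/end_%s%d.png'%(c,i),cv2.resize(p['frame'][130:370,180:500],(640,480)))
    for y0,y1 in [(.02,.045),(.06,.07),(.083,.095),(.108,.118),(.13,.15)]:
        b=q[(q[:,0]>.44)&(q[:,0]<.47)&(q[:,1]>y0)&(q[:,1]<y1)&(q[:,2]>.17)&(q[:,2]<.26)]
        if len(b): print(c,y0,len(b),b.mean(0).round(4),'z',np.percentile(b[:,2],[50,90]).round(4))
print(robot.get_state()['contact_force'],robot.get_state()['clock'])
"
```

```text
side 0.02 24 [0.456  0.0304 0.2043] z [0.205  0.2077]
side 0.06 7 [0.4553 0.0653 0.2024] z [0.2024 0.2041]
side 0.083 42 [0.4556 0.0875 0.1996] z [0.1996 0.2056]
side 0.108 7 [0.4525 0.1128 0.196 ] z [0.1967 0.1974]
side 0.13 11 [0.4538 0.1404 0.1905] z [0.191  0.1923]
top 0.02 37 [0.454  0.0318 0.2038] z [0.2038 0.2079]
top 0.06 17 [0.4542 0.0655 0.2011] z [0.2008 0.2035]
top 0.083 55 [0.4542 0.0899 0.2006] z [0.2003 0.2073]
top 0.108 18 [0.452  0.1127 0.195 ] z [0.1948 0.1985]
top 0.13 3 [0.4518 0.1316 0.1945] z [0.194 0.196]
side 0.02 30 [0.4561 0.0308 0.203 ] z [0.2038 0.207 ]
side 0.06 9 [0.4558 0.0637 0.2026] z [0.2024 0.2046]
side 0.083 45 [0.4559 0.0873 0.1992] z [0.1991 0.2064]
side 0.108 6 [0.454  0.1128 0.1963] z [0.1965 0.1988]
side 0.13 11 [0.4542 0.1414 0.1914] z [0.1917 0.194 ]
top 0.02 36 [0.4539 0.0318 0.2018] z [0.2026 0.2056]
top 0.06 12 [0.4529 0.0657 0.2008] z [0.2002 0.2039]
top 0.083 54 [0.4542 0.0898 0.2001] z [0.1989 0.2081]
top 0.108 18 [0.452  0.1126 0.1966] z [0.197  0.2003]
top 0.13 5 [0.453  0.1312 0.192 ] z [0.1923 0.193 ]
[-0.0820716   0.34917817 -0.13436791] 19.65
```

View pics/end_side1.png

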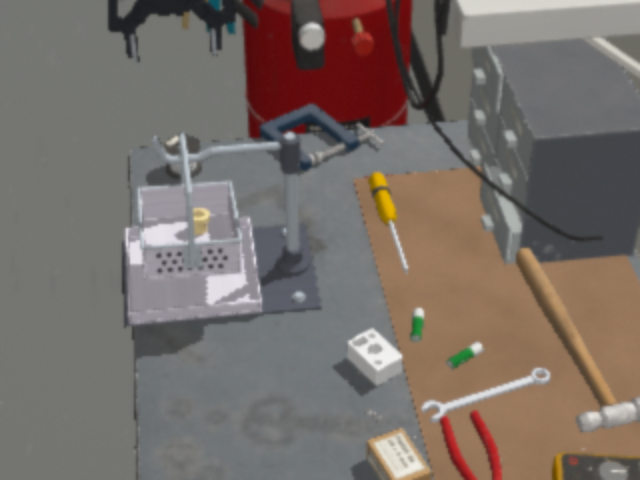

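The basket hangs on the seat by its bail at (184,145), tilted about 0.1 rad, with the bush inside at (201,218). I'll let it settle before handing in.

>>> {"api": "carry_out", "payload": {
  "deltas": [
    {"xyz":[0,0,0],"angular":[0,0,0]},
    {"xyz":[0,0,0],"angular":[0,0,0]},
    {"xyz":[0,0,0],"angular":[0,0,0]},
    {"xyz":[0,0,0],"angular":[0,0,0]},
    {"xyz":[0,0,0],"angular":[0,0,0]},
    {"xyz":[0,0,0],"angular":[0,0,0]},
    {"xyz":[0,0,0],"angular":[0,0,0]},
    {"xyz":[0,0,0],"angular":[0,0,0]},
    {"xyz":[0,0,0],"angular":[0,0,0]},
    {"xyz":[0,0,0],"angular":[0,0,0]},
    {"xyz":[0,0,0],"angular":[0,0,0]},
    {"xyz":[0,0,0],"angular":[0,0,0]},
    {"xyz":[0,0,0],"angular":[0,0,0]},
    {"xyz":[0,0,0],"angular":[0,0,0]},
    {"xyz":[0,0,0],"angular":[0,0,0]},
    {"xyz":[0,0,0],"angular":[0,0,0]},
    {"xyz":[0,0,0],"angular":[0,0,0]},
    {"xyz":[0,0,0],"angular":[0,0,0]},
    {"xyz":[0,0,0],"angular":[0,0,0]},
    {"xyz":[0,0,0],"angular":[0,0,0]}
  ]
}}

```text
clock: 21.65
position: [0.4541, 0.1272, 0.4819]
tcp_rot: [[-0.0, 1.0, 0.0], [1.0, 0.0, 0.0], [0.0, 0.0, -1.0]]
contact_force: [0.6, -0.3, -0.1]
gripper_width: 1.0
gripper_force: 0.0
```

>>> {"api": "carry_out", "payload": {
  "deltas": [
    {"xyz":[0,0,0],"angular":[0,0,0]},
    {"xyz":[0,0,0],"angular":[0,0,0]},
    {"xyz":[0,0,0],"angular":[0,0,0]},
    {"xyz":[0,0,0],"angular":[0,0,0]},
    {"xyz":[0,0,0],"angular":[0,0,0]},
    {"xyz":[0,0,0],"angular":[0,0,0]},
    {"xyz":[0,0,0],"angular":[0,0,0]},
    {"xyz":[0,0,0],"angular":[0,0,0]},
    {"xyz":[0,0,0],"angular":[0,0,0]},
    {"xyz":[0,0,0],"angular":[0,0,0]},
    {"xyz":[0,0,0],"angular":[0,0,0]},
    {"xyz":[0,0,0],"angular":[0,0,0]},
    {"xyz":[0,0,0],"angular":[0,0,0]},
    {"xyz":[0,0,0],"angular":[0,0,0]},
    {"xyz":[0,0,0],"angular":[0,0,0]},
    {"xyz":[0,0,0],"angular":[0,0,0]},
    {"xyz":[0,0,0],"angular":[0,0,0]},
    {"xyz":[0,0,0],"angular":[0,0,0]},
    {"xyz":[0,0,0],"angular":[0,0,0]},
    {"xyz":[0,0,0],"angular":[0,0,0]}
  ]
}}

```text
clock: 23.65
position: [0.4541, 0.1272, 0.4819]
tcp_rot: [[-0.0, 1.0, 0.0], [1.0, 0.0, 0.0], [0.0, 0.0, -1.0]]
contact_force: [0.5, -0.1, 0.2]
gripper_width: 0.999
gripper_force: 0.0
```

```bash
python3 -c "
from h import *
for i in range(6):
    q=pts(camera('side')).reshape(-1,3);q=q[~np.isnan(q[:,0])]
    r=[]
    for y0,y1 in [(.02,.045),(.12,.15)]:
        b=q[(q[:,0]>.44)&(q[:,0]<.47)&(q[:,1]>y0)&(q[:,1]<y1)&(q[:,2]>.18)&(q[:,2]<.23)];r.append(b.mean(0).round(4))
    print(r)
print(robot.job_done())
"
```

```text
[array([0.4561, 0.0313, 0.2013]), array([0.4547, 0.1355, 0.1941])]
[array([0.4559, 0.0289, 0.2017]), array([0.4545, 0.1363, 0.1946])]
[array([0.4559, 0.0291, 0.2018]), array([0.4541, 0.1331, 0.1949])]
[array([0.4559, 0.0293, 0.2023]), array([0.4544, 0.1335, 0.1948])]
[array([0.456 , 0.0311, 0.2012]), array([0.4544, 0.133 , 0.1952])]
[array([0.4562, 0.0302, 0.2019]), array([0.4545, 0.1341, 0.1948])]
the job is handed in; nothing more can be done
None
```

I swung the hook arm to its stop and hung the basket on the hook by its bail, tilted under 0.1 rad and at rest, with the bush last seen inside it; the job was handed in at about 24 s, and no verdict came back.

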